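Press the tall paint jar's flip lid shut

ROBOT

A 6-joint arm with a two-finger parallel gripper is mounted at the origin on the work surface. World frame = base frame: x ahead of the robot, y to its left, z up, the work surface at z = 0. Lengths are in m, angles in rad, forces in N, time in s.
With the tool pointing down it reaches from about 0.375 to 0.975 m from the base axis. Payload 3.8 kg.
Tool frame: the origin (TCP) lies between the finger pads; the fingertips stand bot.tcp_to_tips ahead of it and the grasp point (between the pads) lies 3 mm ahead of it (bot.tcp_to_tips is the distance from the TCP to the fingertips, in m); z points along the fingers, y is the line along which they close (so a half turn about z gives the same grasp; the last joint's range is limited). The gripper opens to 88 mm and grips with 3 to 60 N. Pads are 18 mm wide; open, the fingers measure 123 mm over their backs; the gripper's body (75 mm by 187 mm) begins 45 mm behind the grasp point.
Start: joints at [-0.037, 0.264, 1.604, -0, 1.274, -0.037], TCP at [0.675, -0, 0.221] pointing down, gripper open.
Joint ranges: [-2.63, 2.63], [-0.94, 2.18], [0.31, 2.57], [-1.31, 4.45], [0, 2.66], [-2.55, 2.55]. Speed limits (rad/s): [2.57, 2.57, 3.14, 3.14, 3.14, 3.14].

INTERFACE

Orientations are given as a rotation vector (axis times angle).
In Python, from rig import bot gives the robot as it stands.
- The arm moves only by the tool send_rows, never from a script. Its argument "steps" is a list of rows, each a list of 6 numbers: the shift along the world's x, y, z in mm, then the turn, a rotation vector about the world's x, y, z in degrees. A call has 1 to 12 rows; each row is the pose to reach, as a shift and turn from the pose commanded when the call began; what a row does not reach only later rows make up. A row lasts 1/8 s, in which the tool goes at most 62.5 mm and 10.7 degrees, less where a joint would pass 70% of its speed; a pose out of reach is approached as far as the arm can. A call with a gripper value outside its range is refused whole. "grip" is the gripper's target within -1 to 1 (fully open at 1, half-way at 0, shut at -1), set as the call begins (left out, the last holds). The fingers move at their own pace and stop on an object; "squeeze" is the grip in N (left out, the last holds). Time passes only in rows, so rows that repeat a pose let the fingers close. It gives the time, the measured TCP pose, the force, the opening and the grip force at its end, in the units of the state.
- bot.get_state(): the state, without advancing time (a new reading comes with each control period).
- bot.snapshot(name): name is "scene" or "side" or "wrist"; returns a dict with "color" (480x640x3 uint8, red, green, blue), "fov_y" (degrees; the focal length in pixels is half the picture's height over the tangent of half this angle, whatever the lens; pixels are square), "cx", "cy" (the principal point, pixels), "dist_coeffs" ([k1, k2, p1, p2, k3] as OpenCV has them; the pictures are not rectified), "cam_to_world" (4x4, takes a point from camera to world coordinates). Camera axes: x right, y down, z forward; pixel columns grow to the right and rows downward; lengths in m; the calibration is good to about 2 mm. A picture is of the moment at which its call begins. There is no depth.
- bot.finish_job(): hands the job in; it is judged then, once.
The state is a dict: "time_s": time; "q": joint angles; "joint_vel": joint speeds; "effort": joint torques, N m; "position": TCP position; "tool_rot": TCP orientation; "contact_force": force on the tool from outside, world axes, zero at the start; "torque": the same for the moment, N m; "finger_gap": finger opening in m; "gripper_force": force on a finger pad.
Only numpy, scipy, OpenCV 4.12 (cv2) and the standard library are available. Lean on these libraries where they do the work, as an engineer would, in place of code of your own. Each camera call takes 0.05 s, during which the arm holds its last target. There are 200 camera calls.

TASK

Three white paint jars stand on the studio table with their hinged flip lids half open. The tall jar is finished with: press its lid fully shut with your fingertips, gently and without gripping, lifting, tipping or shoving the jar, then withdraw. The two lower jars are still in use, so leave them, their open lids, the squeeze bottle and the brush as they are.

Things in the scene. Friction and masses are not known exactly. Their poses are not given: they have to be found in the camera images.
- jar_tall: The tall jar: white plastic, round, 72 mm across, 125 mm high to the rim, loose on the table, 0.4 to 0.7 kg. Origin: centre of its underside; z up. The lid's hinge is on its +x side, the lid's free edge with a small thumb tab on its -x side when shut. Lid: flat disc 74 mm across, 8 mm thick, lying on the rim when shut (its top then 133 mm above the table); the tab stands out another 10 mm.
- lid_tall (a joint): Opening angle of the tall jar's lid, rad: 0 shut, growing as it opens, 1.57 upright, end stop at 1.6. It starts between 0.7 and 1.2. The hinge is stiff: the lid stays where it is left, and about 0.5 N at its free edge moves it; it has no catch.
- lid_tall_hinge (a point): Point on the tall lid's hinge line, at rim height (125 mm above the table), 36 mm from the jar's axis. The hinge line is level, along the jar's y axis.
- lid_tall_edge (a point): Point on the outer (upper) face of the tall lid, 66 mm from the hinge line and 8 mm (the lid's thickness) off the hinge plane, 7 mm in from the free edge of the disc. It moves with the lid.
- jar_wide: Wide low jar, white plastic, 92 mm across, 70 mm high to the rim, loose, 0.5 kg, to be left alone. Its flip lid is half open too and rises to at most 170 mm. Origin: centre of its underside; hinge on its +x side.
- lid_wide_edge (a point): Point on the outer face of the wide jar's lid near its free edge; moves with that lid.
- jar_small: Small low jar, white plastic, 68 mm across, 75 mm high to the rim, loose, 0.35 kg, to be left alone. Its flip lid is half open too and rises to at most 155 mm. Origin: centre of its underside; hinge on its +x side.
- lid_small_edge (a point): Point on the outer face of the small jar's lid near its free edge; moves with that lid.
- squeeze: Loose squeeze bottle, 60 mm across, 150 mm high, to be left alone. Origin: centre of its underside.
- brush: Loose paint brush lying on the table, to be left alone.
Not all that is in view belongs to the job. Leave any orange, pink or purple look-alike of the jar_tall alone.

How it is judged:
By the outcome, as a careful person would: the job done as asked, in the order asked, and still so for the second after the job is handed in, with the robot touching nothing.
It also fails if it takes over 38 s, if anything falls off the work surface, if the arm or the gripper's body presses on something with over 40 N, if the wrist force passes 120 N, or if a joint passes its speed limit or range.

## Working session

There is one attempt and no reset: what is moved stays moved. The work goes in short steps, Python scripts to look and compute and a tool call to move; the robot and the scene stay as the last step left them, time stands still between calls to the robot, and variables do not carry over. Pictures are saved under pics/ and viewed, at most 10 in all, crops included, and the job is handed in when it is done.

Besides the shell and the picture viewer there is one more tool, called as name(argument=value, ...), one argument or row to a line, values as JSON. send_rows: Moves the arm, as the interface text tells. Its arguments: {"type":"object","properties":{"steps":{"type":"array"},"grip":{"type":"number"},"squeeze":{"type":"number"}},"required":["steps"]}

```bash
mkdir -p pics; cat > h.py <<'E'
import numpy as np, cv2, pickle
from rig import bot
def snap(n,f):
    s=bot.snapshot(n); pickle.dump(s,open(f'pics/{f}.pkl','wb')); cv2.imwrite(f'pics/{f}.png',s['color'][:,:,::-1]); return s
def load(f): return pickle.load(open(f'pics/{f}.pkl','rb'))
def K(s):
    f=240/np.tan(np.radians(s['fov_y'])/2); return np.array([[f,0,s['cx']],[0,f,s['cy']],[0,0,1.]])
def ray(s,u,v):
    p=cv2.undistortPoints(np.array([[[u,v]]],float),K(s),np.array(s['dist_coeffs'],float))[0,0]
    T=np.array(s['cam_to_world']); return T[:3,3],T[:3,:3]@np.array([p[0],p[1],1])
def onz(s,u,v,z):
    o,d=ray(s,u,v); return o+d*(z-o[2])/d[2]
def proj(s,P):
    T=np.linalg.inv(np.array(s['cam_to_world'])); r=cv2.Rodrigues(T[:3,:3])[0]
    return cv2.projectPoints(np.atleast_2d(np.array(P,float)),r,T[:3,3],K(s),np.array(s['dist_coeffs'],float))[0][:,0]
def tri(s1,p1,s2,p2):
    o1,d1=ray(s1,*p1);o2,d2=ray(s2,*p2)
    t=np.linalg.lstsq(np.c_[d1,-d2],o2-o1,rcond=None)[0]
    a,b=o1+t[0]*d1,o2+t[1]*d2; return (a+b)/2,np.linalg.norm(a-b)
E
python3 - <<'E'
from h import *
for n in('scene','side'):
    s=snap(n,n+'0'); print(n,np.round(s['cam_to_world'],3).tolist(),s['fov_y'])
print(bot.tcp_to_tips,bot.get_state()['contact_force'],bot.get_state()['tool_rot'])
E
```

```text
scene [[0.751, 0.442, -0.491, 1.116], [0.661, -0.493, 0.566, -0.573], [0.008, -0.749, -0.662, 0.809], [0.0, 0.0, 0.0, 1.0]] 56.97894340340988
side [[0.993, -0.077, 0.091, 0.498], [-0.118, -0.508, 0.853, -0.869], [-0.02, -0.858, -0.513, 0.632], [0.0, 0.0, 0.0, 1.0]] 57.62167674469281
0.022 [-0.09947962 -0.55263968  0.20520578] [-2.22041502e+00 -2.22042292e+00  2.11380391e-03]
```

View pics/scene0.png

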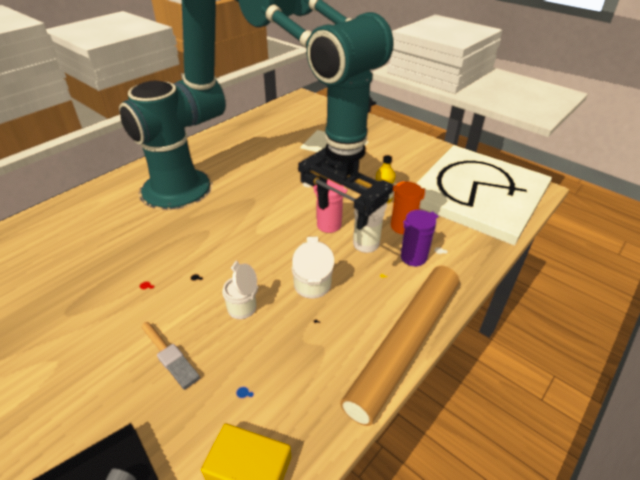

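View pics/side0.png

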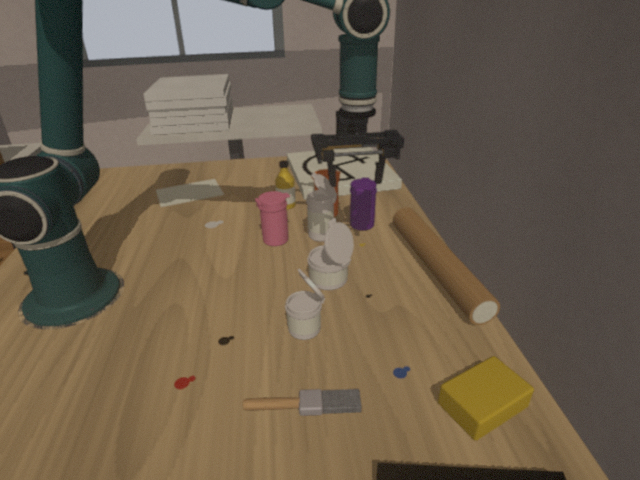

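Candidates for the tall jar: white at scene (368,230) / side (322,215), which is the tall one. The others are the wide white jar (313,270), the small white jar (240,290), and the pink (328,208), orange (406,208) and purple (418,238) look-alikes. The gripper covers the tall jar's lid, so I'll raise it and look again.

send_rows(
  steps=[
    [0,0,40,0,0,0],
    [0,0,90,0,0,0],
    [-20,0,140,0,0,0],
    [-50,0,180,0,0,0],
    [-80,0,200,0,0,0],
    [-80,0,200,0,0,0],
    [-80,0,200,0,0,0],
  ],
  grip=-1,
)

```text
time_s: 0.98
position: [0.5951, -0.0, 0.4197]
tool_rot: [-2.221, -2.221, 0.001]
contact_force: [0.5, 0.1, -0.6]
finger_gap: 0.0201
gripper_force: 0.0
```

```bash
python3 - <<'E'
from h import *
ims=[]
for n in('scene','side','wrist'):
    s=snap(n,n+'1'); print(n,np.round(s['cam_to_world'],3).tolist(),s['fov_y'])
a=load('scene1')['color'][130:290,270:470]; b=load('side1')['color'][140:300,220:420]
ims=np.hstack([cv2.resize(a,None,fx=2,fy=2),cv2.resize(b,None,fx=2,fy=2)])
ims=np.vstack([ims,])
cv2.imwrite('pics/c1.png',ims[:,:,::-1])
st=bot.get_state();print(st['position'],st['time_s'])
E
```

```text
scene [[0.751, 0.442, -0.491, 1.116], [0.661, -0.493, 0.566, -0.573], [0.008, -0.749, -0.662, 0.809], [0.0, 0.0, 0.0, 1.0]] 56.97894340340988
side [[0.993, -0.077, 0.091, 0.498], [-0.118, -0.508, 0.853, -0.869], [-0.02, -0.858, -0.513, 0.632], [0.0, 0.0, 0.0, 1.0]] 57.62167674469281
wrist [[1.0, 0.002, -0.004, 0.596], [0.001, -0.947, -0.322, 0.084], [-0.004, 0.322, -0.947, 0.584], [0.0, 0.0, 0.0, 1.0]] 64.21284292322318
[ 5.95184993e-01 -6.22265879e-06  4.18650436e-01] 1.125
```

View pics/c1.png

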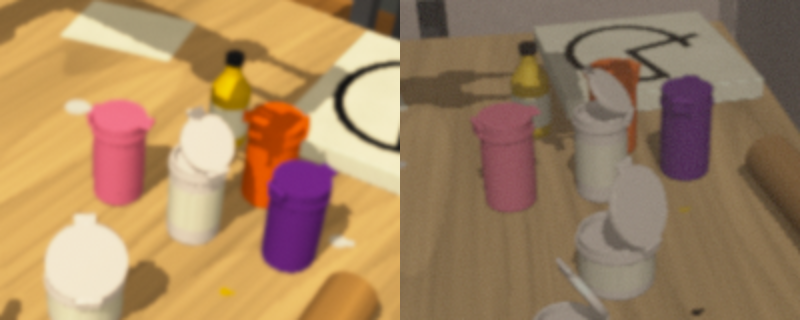

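View pics/wrist1.png

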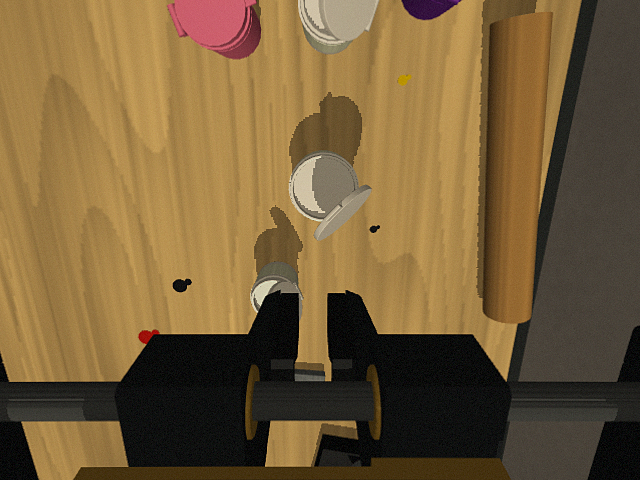

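The wrist view shows the small jar at (277,295), the wide jar at (325,185) and the tall jar at the top edge (338,20). The tall jar's lid leans to the right, with its tab toward the upper left in the side view. I'll shift by +y to centre it.

send_rows(
  steps=[
    [0,50,0,0,0,0],
    [0,100,0,0,0,0],
    [0,150,0,0,0,0],
    [0,180,0,0,0,0],
    [0,180,0,0,0,0],
    [0,180,0,0,0,0],
  ],
)

```text
time_s: 1.88
position: [0.5952, 0.1795, 0.4199]
tool_rot: [-2.221, -2.221, 0.003]
contact_force: [0.9, -0.2, -0.8]
finger_gap: 0.0008
gripper_force: 0.0
```

```bash
python3 - <<'E'
from h import *
s=snap('wrist','wrist2'); s1=snap('side','side2'); s2=snap('scene','scene2')
cv2.imwrite('pics/c2.png',cv2.resize(s['color'][60:330,170:530],None,fx=2.2,fy=2.2,interpolation=cv2.INTER_CUBIC)[:,:,::-1])
print(bot.get_state()['position'],onz(s2,367,247,0))
E
```

```text
[0.59523073 0.17882767 0.42083638] [0.62828878 0.17974006 0.        ]
```

View pics/c2.png

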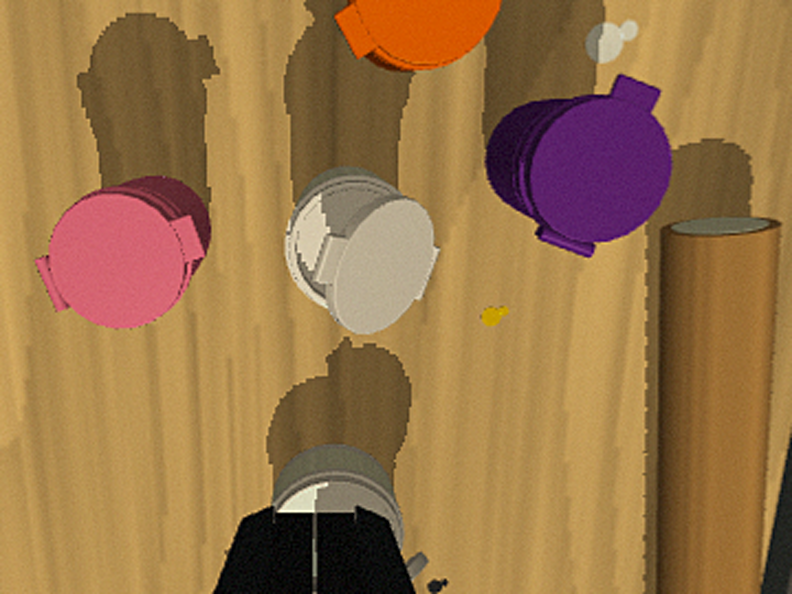

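The close crop confirms the white tall jar. In the crop its rim is centred near (351,243), the hinge block is at (429,274) and the lid tab at (330,258). So the lid closes toward -x and slightly +y. Pink, orange and purple have shut lids and stand apart.

```bash
python3 - <<'E'
from h import *
s=load('wrist2'); f=lambda u,v:(170+u/2.2,60+v/2.2)
P=lambda u,v,z: onz(s,*f(u,v),z)
pts=[P(u,v,.125)[:2] for u,v in((285,243),(298,205),(318,186),(350,176),(295,280),(310,298))]
from scipy.optimize import least_squares
r=least_squares(lambda c:[np.hypot(*(p-c))-.037 for p in pts],[.6,.18]); C=r.x
print('rim C',C,'res',r.fun.round(4))
h1,h2=P(438,248,.128),P(420,300,.128);h=(h1+h2)/2
d=h2-h1; print('hinge',h,'r',np.hypot(*(h[:2]-C)),'yaw rad',np.degrees(np.arctan2(h[1]-C[1],h[0]-C[0])),'yaw line',np.degrees(np.arctan2(d[1],d[0]))+90)
a=load('side1');b=load('scene1')
for n,q,p in(('side',a,(311,180)),('scene',b,(367.5,186))):
    print('tab',n,tri(s,f(325,257),q,p))
for n,p in(('pink',(125,260)),('purp',(600,165)),('orange',(425,0))): print(n,P(*p,.133))
y=np.radians(-20);ex=np.array([np.cos(y),np.sin(y),0]);H=np.r_[C,.125]+.036*ex
for th in(.7,.8,.9,1.,1.1,1.2):
    t=H+.084*(-ex*np.cos(th)+np.array([0,0,np.sin(th)]));
    print(th,t.round(3),[proj(q,t)[0].round(0).tolist() for q in(s,a,b)])
print(f(325,257))
E
```

```text
rim C [0.61547169 0.18865425] res [-0.     -0.0001  0.0001  0.0001 -0.0002  0.0003]
hinge [0.65731836 0.17362048 0.128     ] r 0.044465248192814257 yaw rad -19.76125542478742 yaw line -16.55936614455827
tab side (array([0.59657161, 0.19070156, 0.16996626]), np.float64(0.0066210682908551316))
tab scene (array([0.60094558, 0.19304172, 0.18069813]), np.float64(0.002786760735978899))
pink [0.49242823 0.18214855 0.133     ]
purp [0.74280471 0.23194273 0.133     ]
orange [0.64856214 0.31005436 0.133     ]
0.7 [0.589 0.198 0.179] [[308.0, 171.0], [309.0, 176.0], [364.0, 184.0]]
0.8 [0.594 0.196 0.185] [[313.0, 174.0], [311.0, 174.0], [366.0, 183.0]]
0.9 [0.6   0.194 0.191] [[318.0, 177.0], [313.0, 172.0], [367.0, 182.0]]
1.0 [0.607 0.192 0.196] [[325.0, 180.0], [316.0, 170.0], [369.0, 182.0]]
1.1 [0.613 0.189 0.2  ] [[331.0, 183.0], [318.0, 169.0], [371.0, 182.0]]
1.2 [0.621 0.187 0.203] [[339.0, 186.0], [321.0, 168.0], [373.0, 182.0]]
(317.72727272727275, 176.8181818181818)
```

Jar axis is (0.615, 0.189), hinge azimuth is about -20° and the lid is at about 0.9 rad. The rim and hinge radii fit the given sizes. I'll put the closed fingertips over the lid's free edge, 47 mm from the hinge, and turn them along the lid.

send_rows(
  steps=[
    [5,6,-40,0,0,-7],
    [10,13,-80,0,0,-14],
    [10,13,-120,0,0,-20],
    [10,13,-150,0,0,-20],
    [10,13,-170,0,0,-20],
    [10,13,-178,0,0,-20],
    [10,13,-178,0,0,-20],
    [10,13,-178,0,0,-20],
  ],
)

```text
time_s: 3.02
position: [0.6059, 0.1932, 0.2449]
tool_rot: [2.573, 1.801, 0.004]
contact_force: [0.6, -0.1, 0.2]
finger_gap: 0.0002
gripper_force: 0.0
```

```bash
python3 - <<'E'
from h import *
s=snap('side','side3'); s2=snap('scene','scene3');st=bot.get_state();p=st['position'];print(p,st['contact_force'])
ims=np.hstack([cv2.resize(s['color'][120:260,260:390],(390,420)),cv2.resize(s2['color'][130:270,305:435],(390,420))])
cv2.imwrite('pics/c3.png',ims[:,:,::-1])
E
```

```text
[0.60581429 0.19321338 0.24472389] [-0.37966673 -0.29534005 -0.40617101]
```

View pics/c3.png

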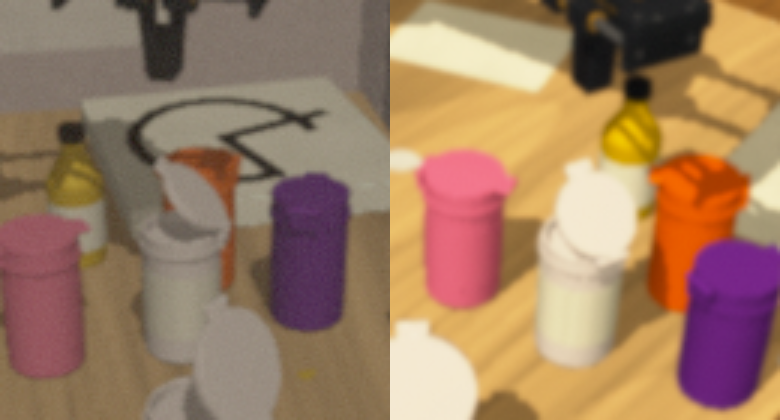

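The tips stand right above the tab in the side view (crop 160,78 against 160,165), but the gap looks larger than expected, so I'll check the tip's height.

```bash
python3 - <<'E'
from h import *
s=load('side3');b=load('scene3');p=np.array([.606,.193,.2227])
print(proj(s,p),proj(b,p)); print(tri(s,(313,146),b,(373,159)))
print('tab',tri(s,(260+160/3,120+163/3),b,(305+190/3,130+165/3)))
print('base', onz(s,260+182/3,120+360/3,0), onz(b,305+185/3,130+362/3,0), 'rimL/R',[onz(s,260+u/3,120+235/3,.125).round(3) for u in(138,228)])
E
```

```text
[[315.22814801 160.49578713]] [[369.9150189  172.36020953]]
(array([0.6032302 , 0.20445817, 0.2560742 ]), np.float64(0.0038879304030281243))
tab (array([0.60096949, 0.19860855, 0.18152523]), np.float64(0.0015516000330232304))
base [0.61245712 0.16240822 0.        ] [0.63644306 0.1673935  0.        ] rimL/R [array([0.577, 0.175, 0.125]), array([0.656, 0.163, 0.125])]
```

The tip shows about 33 mm higher than the nominal value, and the side and scene views agree. I'll go down in small steps and check against force and picture.

send_rows(
  steps=[
    [0,0,-5,0,0,0],
    [0,0,-10,0,0,0],
    [0,0,-15,0,0,0],
    [0,0,-20,0,0,0],
    [0,0,-25,0,0,0],
    [0,0,-30,0,0,0],
    [0,0,-30,0,0,0],
  ],
)

```text
time_s: 4.0
position: [0.6046, 0.1929, 0.2124]
tool_rot: [-2.573, -1.802, 0.002]
contact_force: [-0.1, 0.1, 0.3]
finger_gap: 0.0004
gripper_force: 0.0
```

```bash
python3 - <<'E'
from h import *
s=snap('side','side4'); s2=snap('scene','scene4');st=bot.get_state();p=st['position'];print(p,st['contact_force'])
ims=np.hstack([cv2.resize(s['color'][120:260,260:390],(390,420)),cv2.resize(s2['color'][130:270,305:435],(390,420))])
cv2.imwrite('pics/c4.png',ims[:,:,::-1])
E
```

```text
[0.60504018 0.1930192  0.21311353] [ 0.35392354 -0.73495852 -0.44909518]
```

View pics/c4.png

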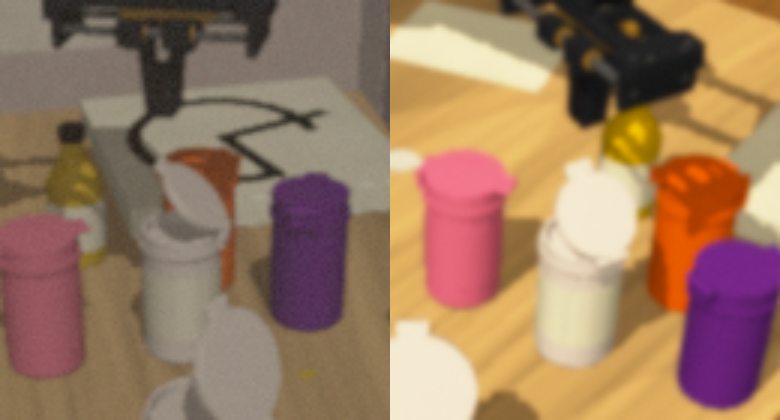

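In the side view the tip at (165,113) is still well above the tab at (160,163). I'll compare with the first pictures (gripper open) to tell a calibration offset from a shift in tip height.

```bash
python3 - <<'E'
from h import *
b=load('scene4');s=load('side4')
t=np.array([.605,.193,.191]); print('nominal',proj(s,t),proj(b,t),'seen',(260+165/3,120+115/3),(305+197/3,130+123/3), tri(s,(260+165/3,120+115/3),b,(305+197/3,130+123/3)))
b=load('scene0');s=load('side0')
for dx in(-.05,.05): print('open0',proj(s,[.675+dx,0,.199]),proj(b,[.675+dx,0,.199]))
a=np.hstack([cv2.resize(s['color'][110:250,290:430],(400,400)),cv2.resize(b['color'][140:280,280:420],(400,400))]);cv2.imwrite('pics/c5.png',a[:,:,::-1])
print(bot.get_state()['time_s'],[n for n in dir(bot) if n[0]!='_'])
E
```

```text
nominal [[315.13892044 171.95822684]] [[368.56615615 183.08332579]] seen (315.0, 158.33333333333334) (370.6666666666667, 171.0) (array([0.60621625, 0.19511661, 0.22685208]), np.float64(0.001994825221214802))
open0 [[333.4541092  200.89567005]] [[323.40035877 220.46407456]]
open0 [[377.26612584 197.83420222]] [[359.590539   240.67559248]]
4.1 ['Unreachable', 'finish_job', 'get_state', 'snapshot', 'tcp_to_tips']
```

View pics/c5.png

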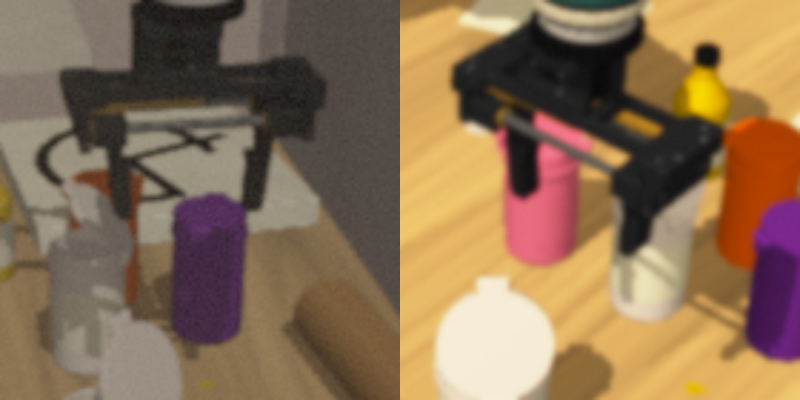

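Both with the gripper open (tip at side crop (120,215)) and with it closed, the tips appear about 35 mm above nominal. I'll treat the tip height as uncertain, lower in small steps guided by force, and check with pictures whether the lid moves.

send_rows(
  steps=[
    [0,0,-4,0,0,0],
    [0,0,-8,0,0,0],
    [0,0,-12,0,0,0],
    [0,0,-16,0,0,0],
    [0,0,-20,0,0,0],
    [0,0,-24,0,0,0],
    [0,0,-24,0,0,0],
  ],
)

```text
time_s: 4.97
position: [0.6047, 0.1929, 0.1886]
tool_rot: [-2.573, -1.802, 0.001]
contact_force: [-0.2, 0.7, -0.8]
finger_gap: 0.0005
gripper_force: 0.0
```

```bash
cat > chk.py <<'E'
from h import *
import sys
n=sys.argv[1]; s=snap('side','side'+n); s2=snap('scene','scene'+n);st=bot.get_state()
print(st['position'].round(4),np.round(st['contact_force'],2),st['time_s'])
# visible tip: lowest dark pixel near expected column
for q,nm,(x0,x1,y0,y1) in((s,'side',(305,326,130,215)),(s2,'scene',(360,381,140,225))):
    m=q['color'].max(2)[y0:y1,x0:x1]<60
    ys,xs=np.nonzero(m); print(nm,'tip row',y0+np.percentile(ys,99.5) if len(ys) else None)
for nm in('side','scene'):
    a=load(nm+'1')['color'].astype(int);c=load(nm+n)['color'].astype(int)
    # column strip through tab/lid: light mask top row
    for k,q in(('ref',a),('now',c)):
        x=dict(side=(306,335),scene=(360,390))[nm]; y=dict(side=(170,235),scene=(175,240))[nm]
        m=((q.min(2)>125)&(q.max(2)-q.min(2)<45))[y[0]:y[1],x[0]:x[1]]
        print(nm,k,'white n',m.sum(),'c',[round(v.mean(),1) for v in np.nonzero(m)])
E
python3 chk.py 5
```

```text
[0.605  0.193  0.1891] [ 0.08  0.75 -0.17] 5.075
side tip row 172.74
scene tip row 178.0
side ref white n 340 c [np.float64(44.3), np.float64(17.4)]
side now white n 517 c [np.float64(40.4), np.float64(17.0)]
scene ref white n 640 c [np.float64(28.4), np.float64(12.7)]
scene now white n 685 c [np.float64(28.1), np.float64(12.4)]
```

The tip (side row 173) is now just reaching the tab (row 174) with no force, so the pictures give the true tip height. Continuing down.

send_rows(
  steps=[
    [0,0,-4,0,0,0],
    [0,0,-8,0,0,0],
    [0,0,-12,0,0,0],
    [0,0,-16,0,0,0],
    [0,0,-20,0,0,0],
    [0,0,-24,0,0,0],
    [0,0,-28,0,0,0],
    [0,0,-28,0,0,0],
  ],
)

```text
time_s: 6.08
position: [0.6048, 0.1928, 0.1605]
tool_rot: [2.573, 1.802, -0.001]
contact_force: [0.3, -0.7, 0.2]
finger_gap: 0.0003
gripper_force: 0.0
```

```bash
python3 chk.py 6; python3 - <<'E'
from h import *
s=load('side6');s2=load('scene6')
ims=np.hstack([cv2.resize(s['color'][120:260,260:390],(390,420)),cv2.resize(s2['color'][130:270,305:435],(390,420))])
cv2.imwrite('pics/c6.png',ims[:,:,::-1])
E
```

```text
[0.6051 0.1929 0.1609] [ 0.47 -0.84 -0.25] 6.175
side tip row 176.0
scene tip row 188.0
side ref white n 340 c [np.float64(44.3), np.float64(17.4)]
side now white n 602 c [np.float64(38.3), np.float64(16.8)]
scene ref white n 640 c [np.float64(28.4), np.float64(12.7)]
scene now white n 617 c [np.float64(29.9), np.float64(11.4)]
```

View pics/c6.png

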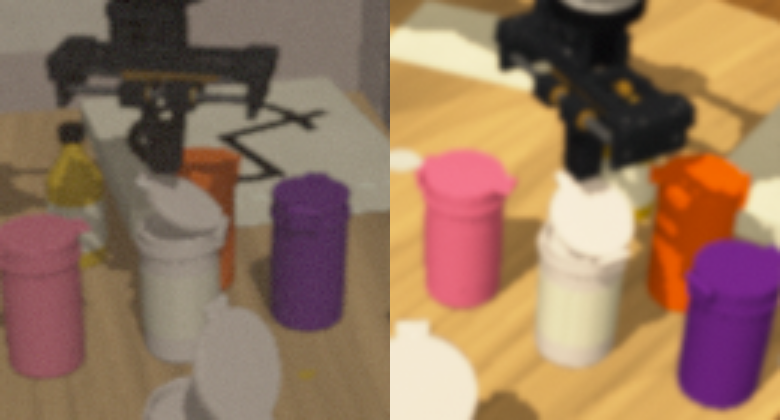

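The lid is closing under the fingertips: in the side crop the tab went from (160,163) to (145,180). I'll check numerically that the jar itself hasn't moved.

```bash
cat > edges.py <<'E'
from h import *
import sys
for nm,rows,xr in(('side',(205,212,220,228,234),(298,350)),('scene',(215,222,230,238,244),(345,395))):
    for f in('4',)+tuple(sys.argv[1:]):
        g=cv2.GaussianBlur(load(nm+f)['color'],(3,3),0).astype(float)
        out=[]
        for r in rows:
            w=(g[r-1:r+2,xr[0]:xr[1],2]).mean(0); d=np.diff(w)  # blue: wood low, white high
            t=.5*(np.percentile(w,10)+np.percentile(w,80)); i=np.nonzero(w>t)[0]
            l=i[0]-(w[i[0]]-t)/(w[i[0]]-w[i[0]-1]) if i[0]>0 else 0
            out.append(round(xr[0]+float(l),1))
            out.append(int(xr[0]+i[-1]))
        print(nm,f,out)
E
python3 edges.py 5 6
```

```text
side 4 [308.2, 332, 307.6, 332, 308.8, 335, 310.1, 348, 310.2, 349]
side 5 [308.1, 332, 307.8, 332, 308.9, 335, 310.3, 348, 310.3, 349]
side 6 [307.5, 331, 307.5, 332, 308.4, 335, 310.1, 348, 310.2, 349]
scene 4 [354.5, 384, 352.8, 380, 352.4, 378, 352.7, 377, 353.2, 375]
scene 5 [354.5, 384, 352.9, 380, 352.4, 378, 352.7, 377, 353.2, 375]
scene 6 [354.6, 384, 353.0, 380, 352.4, 378, 352.8, 377, 353.2, 375]
```

The base hasn't moved (≤0.2 px) and neither view shows a meaningful shift. Continuing slowly.

send_rows(
  steps=[
    [0,0,-2,0,0,0],
    [0,0,-4,0,0,0],
    [0,0,-6,0,0,0],
    [0,0,-8,0,0,0],
    [0,0,-10,0,0,0],
    [0,0,-12,0,0,0],
    [0,0,-14,0,0,0],
    [0,0,-16,0,0,0],
    [0,0,-16,0,0,0],
  ],
)

```text
time_s: 7.3
position: [0.6049, 0.193, 0.1449]
tool_rot: [-2.573, -1.802, 0.0]
contact_force: [-0.2, 0.4, 0.0]
finger_gap: 0.0004
gripper_force: 0.0
```

```bash
python3 chk.py 7; python3 edges.py 6 7
```

```text
[0.6049 0.193  0.145 ] [-0.29 -0.8   0.37] 7.4
side tip row 182.0
scene tip row 193.0
side ref white n 340 c [np.float64(44.3), np.float64(17.4)]
side now white n 577 c [np.float64(39.0), np.float64(17.5)]
scene ref white n 640 c [np.float64(28.4), np.float64(12.7)]
scene now white n 525 c [np.float64(31.3), np.float64(11.4)]
side 4 [308.2, 332, 307.6, 332, 308.8, 335, 310.1, 348, 310.2, 349]
side 6 [307.5, 331, 307.5, 332, 308.4, 335, 310.1, 348, 310.2, 349]
side 7 [308.1, 332, 307.9, 332, 308.9, 335, 310.0, 348, 310.3, 349]
scene 4 [354.5, 384, 352.8, 380, 352.4, 378, 352.7, 377, 353.2, 375]
scene 6 [354.6, 384, 353.0, 380, 352.4, 378, 352.8, 377, 353.2, 375]
scene 7 [354.3, 383, 352.9, 380, 352.4, 378, 352.7, 377, 353.2, 375]
```

The jar is in place and the lid keeps closing with negligible force. Going further, more gently.

send_rows(
  steps=[
    [0,0,-2,0,0,0],
    [0,0,-4,0,0,0],
    [0,0,-6,0,0,0],
    [0,0,-8,0,0,0],
    [0,0,-10,0,0,0],
    [0,0,-12,0,0,0],
    [0,0,-14,0,0,0],
    [0,0,-14,0,0,0],
  ],
)

```text
time_s: 8.4
position: [0.6049, 0.1929, 0.1308]
tool_rot: [-2.573, -1.802, 0.001]
contact_force: [-0.0, -0.3, -0.2]
finger_gap: 0.0005
gripper_force: 0.0
```

```bash
python3 chk.py 8; python3 edges.py 8
```

```text
[0.605 0.193 0.131] [ 0.44 -0.24 -0.99] 8.5
side tip row 186.0
scene tip row 197.0
side ref white n 340 c [np.float64(44.3), np.float64(17.4)]
side now white n 559 c [np.float64(40.6), np.float64(17.3)]
scene ref white n 640 c [np.float64(28.4), np.float64(12.7)]
scene now white n 410 c [np.float64(33.5), np.float64(11.3)]
side 4 [308.2, 332, 307.6, 332, 308.8, 335, 310.1, 348, 310.2, 349]
side 8 [308.1, 332, 307.9, 332, 308.8, 335, 310.0, 348, 310.4, 349]
scene 4 [354.5, 384, 352.8, 380, 352.4, 378, 352.7, 377, 353.2, 375]
scene 8 [354.3, 383, 352.8, 380, 352.4, 378, 352.7, 377, 353.2, 375]
```

send_rows(
  steps=[
    [0,0,-1,0,0,0],
    [0,0,-2,0,0,0],
    [0,0,-3,0,0,0],
    [0,0,-4,0,0,0],
    [0,0,-5,0,0,0],
    [0,0,-5,0,0,0],
  ],
)

```text
time_s: 9.25
position: [0.605, 0.193, 0.126]
tool_rot: [-2.573, -1.802, 0.0]
contact_force: [0.8, 0.7, 0.3]
finger_gap: -0.0001
gripper_force: 0.0
```

send_rows(
  steps=[
    [0,0,-1,0,0,0],
    [0,0,-2,0,0,0],
    [0,0,-3,0,0,0],
    [0,0,-3,0,0,0],
  ],
)

```text
time_s: 9.75
position: [0.605, 0.193, 0.123]
tool_rot: [-2.573, -1.802, 0.0]
contact_force: [0.2, 0.1, -0.0]
finger_gap: 0.0008
gripper_force: 0.0
```

send_rows(
  steps=[
    [0,0,-1,0,0,0],
    [0,0,-2,0,0,0],
    [0,0,-2,0,0,0],
  ],
)

```text
time_s: 10.12
position: [0.6049, 0.193, 0.1209]
tool_rot: [-2.573, -1.802, 0.0]
contact_force: [0.2, 0.6, -0.2]
finger_gap: 0.0005
gripper_force: 0.0
```

```bash
python3 chk.py 9; python3 edges.py 9
```

```text
[0.605 0.193 0.121] [ 0.96  0.28 -0.06] 10.225
side tip row 190.0
scene tip row 200.0
side ref white n 340 c [np.float64(44.3), np.float64(17.4)]
side now white n 542 c [np.float64(42.2), np.float64(17.3)]
scene ref white n 640 c [np.float64(28.4), np.float64(12.7)]
scene now white n 340 c [np.float64(35.3), np.float64(10.9)]
side 4 [308.2, 332, 307.6, 332, 308.8, 335, 310.1, 348, 310.2, 349]
side 9 [308.1, 332, 308.0, 332, 308.7, 335, 310.1, 348, 310.2, 349]
scene 4 [354.5, 384, 352.8, 380, 352.4, 378, 352.7, 377, 353.2, 375]
scene 9 [354.3, 383, 352.9, 380, 352.4, 378, 352.7, 377, 353.1, 375]
```

send_rows(
  steps=[
    [0,0,-1,0,0,0],
    [0,0,-2,0,0,0],
    [0,0,-2,0,0,0],
  ],
)

```text
time_s: 10.6
position: [0.605, 0.193, 0.119]
tool_rot: [2.573, 1.802, -0.0]
contact_force: [-0.1, 0.4, -0.4]
finger_gap: 0.0004
gripper_force: 0.0
```

send_rows(
  steps=[
    [0,0,-1,0,0,0],
    [0,0,-2,0,0,0],
    [0,0,-2,0,0,0],
  ],
)

```text
time_s: 10.98
position: [0.6049, 0.193, 0.1169]
tool_rot: [-2.573, -1.802, 0.0]
contact_force: [-0.5, -0.7, 0.1]
finger_gap: 0.0004
gripper_force: 0.0
```

send_rows(
  steps=[
    [0,0,-1,0,0,0],
    [0,0,-2,0,0,0],
    [0,0,-2,0,0,0],
  ],
)

```text
time_s: 11.35
position: [0.6051, 0.1931, 0.1157]
tool_rot: [2.573, 1.802, 0.001]
contact_force: [-1.8, -0.0, 4.0]
finger_gap: 0.0005
gripper_force: 2.2
```

```bash
python3 chk.py 10; python3 edges.py 10; python3 - <<'E'
from h import *
a=load('side10');b=load('scene10')
y=np.radians(-20);ex=np.array([np.cos(y),np.sin(y),0]);H=np.r_[.6145,.192,.125]+.036*ex
for th in(0,.1,.2,.3):
    print(th,[proj(q,H+.084*(-ex*np.cos(th)+np.array([0,0,np.sin(th)])))[0].round(1).tolist() for q in(a,b)])
# brightness profile along the column by the tab, side view
print([int(v) for v in a['color'][180:212,300:306,2].mean(1)])
E
```

```text
[0.6051 0.1931 0.1157] [-3.03 -0.81  4.68] 11.45
side tip row 191.97000000000003
scene tip row 202.0
side ref white n 340 c [np.float64(44.3), np.float64(17.4)]
side now white n 525 c [np.float64(43.0), np.float64(17.3)]
scene ref white n 640 c [np.float64(28.4), np.float64(12.7)]
scene now white n 302 c [np.float64(36.0), np.float64(11.1)]
side 4 [308.2, 332, 307.6, 332, 308.8, 335, 310.1, 348, 310.2, 349]
side 10 [308.2, 332, 307.9, 332, 308.7, 335, 310.2, 348, 310.3, 349]
scene 4 [354.5, 384, 352.8, 380, 352.4, 378, 352.7, 377, 353.2, 375]
scene 10 [354.3, 383, 352.8, 380, 352.4, 378, 352.7, 377, 353.1, 375]
0 [[302.1, 193.3], [359.3, 196.4]]
0.1 [[302.1, 190.5], [359.5, 193.9]]
0.2 [[302.4, 187.7], [360.0, 191.5]]
0.3 [[303.1, 185.0], [360.6, 189.3]]
[86, 83, 85, 86, 84, 83, 83, 82, 79, 81, 90, 97, 98, 103, 100, 85, 71, 69, 70, 63, 58, 55, 55, 52, 53, 54, 55, 52, 55, 53, 54, 53]
```

There's now a firm 4–5 N stop with the jar unmoved, so the lid is seated. Lifting straight up and checking.

send_rows(
  steps=[
    [0,0,3,0,0,0],
    [0,0,10,0,0,0],
    [0,0,40,0,0,0],
    [0,0,90,0,0,0],
    [0,0,140,0,0,0],
    [0,0,190,0,0,0],
    [-20,0,230,0,0,0],
    [-20,0,230,0,0,0],
    [-20,0,230,0,0,0],
  ],
)

```text
time_s: 12.58
position: [0.5849, 0.1929, 0.3444]
tool_rot: [-2.573, -1.802, 0.001]
contact_force: [0.3, -0.3, 0.2]
finger_gap: 0.0005
gripper_force: 0.0
```

```bash
python3 chk.py 11|head -1; python3 edges.py 11; python3 - <<'E'
from h import *
s=load('side11');s2=load('scene11')
a=np.hstack([cv2.resize(q[y:y+100,x:x+98],(392,400),interpolation=cv2.INTER_CUBIC) for q,x,y in((s['color'],270,155),(s2['color'],315,160))])
cv2.imwrite('pics/c7.png',a[:,:,::-1])
E
```

```text
[0.5844 0.1927 0.3427] [ 0.2   0.53 -0.31] 12.675
side 4 [308.2, 332, 307.6, 332, 308.8, 335, 310.1, 348, 310.2, 349]
side 11 [308.5, 332, 307.4, 332, 308.8, 335, 310.2, 348, 310.3, 349]
scene 4 [354.5, 384, 352.8, 380, 352.4, 378, 352.7, 377, 353.2, 375]
scene 11 [354.4, 383, 352.9, 380, 352.4, 378, 352.7, 377, 353.2, 375]
```

View pics/c7.png

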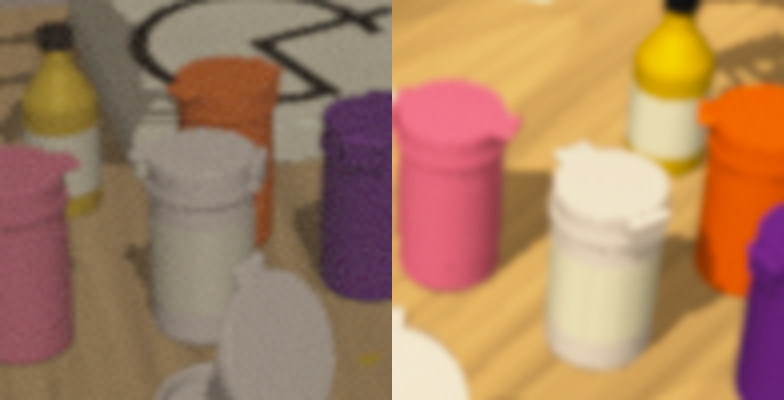

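The lid lies flat on the rim, with its tab at side crop (140,165) level with the hinge block. The jar hasn't moved and the wide jar's lid is still open. Handing in.

```bash
python3 -c "
from rig import bot
print(bot.finish_job())"
```

```text
the job is handed in; nothing more can be done
None
```

I pressed the tall jar's lid shut with closed fingertips, at about 5 N by the last reading, and withdrew; in the pictures the lid lies flat and the jar hasn't moved, and the job is handed in (the result wasn't shown).

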